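# Park the sample carriage at the green station

## Robot

A 6-joint arm with a two-finger parallel gripper is mounted at the origin on the work surface. World frame = base frame: x ahead of the robot, y to its left, z up, the work surface at z = 0. Lengths are in m, angles in rad, forces in N, time in s.
With the tool pointing down it reaches from about 0.3 to 0.825 m from the base axis. Payload 5.4 kg.
Tool frame: the origin (TCP) lies on the front face of the gripper's body, between the roots of the fingers; the fingertips stand 88 mm ahead of it and the grasp point (between the pads) lies 69 mm ahead of it; z points along the fingers, y is the line along which they close (so a half turn about z gives the same grasp; the last joint's range is limited). The gripper opens to 92 mm and grips with 3 to 60 N. Pads are 20 mm wide; open, the fingers measure 128 mm over their backs; the gripper's body (75 mm by 189 mm) begins 69 mm behind the grasp point.
Start: joints at [0.913, 0.158, 1.597, -0, 1.386, -0.21], TCP at [0.249, 0.518, 0.303] pointing down, gripper open.
Joint ranges: [-2.91, 2.91], [-0.94, 2.29], [0.18, 2.7], [-1.29, 4.43], [0.17, 2.64], [-3, 3]. Speed limits (rad/s): [2.57, 2.57, 3.14, 3.14, 3.14, 3.14].

## Interface

Orientations are given as a unit quaternion [x, y, z, w].
In Python, from plant import * gives the robot as it stands.
- The arm moves only by the tool play_rows, never from a script. Its argument "targets" is a list of rows, each a list of 4 numbers: the shift along the world's x, y, z in m, then the turn about the world's z in rad. A call has exactly 5 rows; each row is the pose to reach, as a shift and turn from the pose commanded when the call began; what a row does not reach only later rows make up. A row lasts 1/8 s, in which the tool goes at most 62.5 mm and 10.7 degrees, less where a joint would pass 70% of its speed; a pose out of reach is approached as far as the arm can. A call with a gripper value outside its range is refused whole. "grip" is the opening in per cent of the stroke, from 0 (shut) to 100 (fully open), set as the call begins (left out, the last holds). The fingers move at their own pace and stop on an object; "grip_force" is the grip in N (left out, the last holds). Time passes only in rows, so rows that repeat a pose let the fingers close, or fill a call up. It gives the time, the measured TCP pose, the force, the opening and the grip force at its end, in the units of the state.
- read_state(): the state, without advancing time (a new reading comes with each control period).
- read_camera(name): name is "side" or "top" or "wrist"; returns a dict with "image" (420x560x3 uint8, blue, green, red), "mtx" (3x3 intrinsics, pixels), "T" (4x4, takes a point from camera to world coordinates); the wrist camera has in their place "tool_from_camera" (4x4, takes a point from camera to tool coordinates, whose origin is the TCP and whose axes are the flange's). Camera axes: x right, y up, looking along -z (the intrinsics and any distortion apply to the point x, -y, -z); pixel columns grow to the right and rows downward; lengths in m; the calibration is good to about 2 mm. A picture is of the moment at which its call begins: read the wrist's pose just before it. There is no depth.
- close_job(): hands the job in; it is judged then, once.
The state is a dict: "t": time; "q": joint angles; "joint_vel": joint speeds; "effort": joint torques, N m; "tcp_pos": TCP position; "eef_rot": TCP orientation; "ft_force": force on the tool from outside, world axes, zero at the start; "torque": the same for the moment, N m; "grip_width": finger opening in m; "grip_force": force on a finger pad.
Only numpy, scipy, OpenCV 4.12 (cv2) and the standard library are available. Lean on these libraries where they do the work, as an engineer would, in place of code of your own. Each camera call takes 0.05 s, during which the arm holds its last target. There are 200 camera calls.

## Task

The tube carriage of the sample loader is parked at its home end. Lift its orange release bar, hold it up while you slide the carriage to the station marked by the green tag, and let go so that the pawl drops fully into the notch there; the tags mark the notches only roughly, so if it does not drop, nudge the carriage gently until it does. Never force the pawl against the strip, and leave everything else on the bench where it stands.

Things in the scene. Friction and masses are not known exactly. Their poses are not given: they have to be found in the camera images.
- rail: The sample loader: white base plate 190 x 420 mm, 12 mm thick, fixed to the bench, with a rail along its own y. Origin on the bench under the rail; y runs along the rail from the home end (-y) to the far end (+y), z is up; the notched strip and the tags are on the -x side. A white housing 30 mm wide, 300 mm long, 37 mm high stands along its +x edge.
- carriage (a joint): Travel of the blue carriage along rail +y, in m (0.004 to 0.016 at the start, end stop 0.27). The pawl lies at rail y = value - 0.130. The carriage (0.6 kg, 76 mm long, deck top at 47 mm) carries capped tubes 61 mm to the +x side of the bar's point, tops 129 mm above the bench. It slides with about 2.5 N of drag (2 N more while the pawl rubs on the strip) and stays where it is left.
- release (a joint): Lift of the release bar on the carriage, in m: 0 = fully down (pawl in a notch), about 0.009 = pawl resting on top of the strip between notches, 0.018 = upper stop. Spring and weight pull it down with about 6 N at 0, 8 N at the top. The pawl clears the strip above 0.010. Pushing the bar along the rail pushes the carriage.
- bar (a point): Centre of the orange release bar: 66 mm long (rail x), 14 mm wide (rail y), 18 mm high; at rail x = -0.025, 105 mm above the bench when down, and rises with it. Free space for fingers on both sides (rail +y, -y), 45 mm deep below its underside; only a 10 mm wide steel stem hangs under its middle. Can be pinched from above across its 14 mm width.
- pawl (a point): Middle of the lower end of the steel pawl, which hangs from the bar's -x end and moves with the bar: 8 mm wide along the rail, 10 mm across, 30 mm to the -x side of the bar's point, same rail y. With the bar down it reaches 9 mm below the top of the strip. Pressing pawl and strip together with more than 14 N is too much.
- strip: Notched strip along the rail, 330 mm long, at rail x = -0.055; origin at rail y = 0, 12 mm above the bench. Its brass comb, top 40 mm above the bench, has square notches 11 mm wide at nominal rail y = -0.05, 0, 0.05, 0.10 and a 50 mm home pocket at -0.12 (pawl's start). The comb is set up to 11 mm off along y (not measured) and gives about 1 mm per 10 N of side push.
- tag_green: Green tag 22 x 18 x 6 mm on the base plate beside the strip (rail x = -0.083), axes along the rail's; origin at the middle of its underside. It lies at the nominal rail y of the wanted notch: the true notch is within 11 mm of it. Blue, yellow and red tags mark the other three notches; which is where changes.
- reagent: Bystander: small white bottle, 32 mm across, 60 mm tall, standing loose on the base plate beyond the far end stop (rail y about 0.205). Origin at the middle of its underside.
- wash_bottle: Bystander: purple bottle, 64 mm across, 130 mm tall. Origin at the middle of its underside.
- pill_jar: Bystander: white jar with a red cap, 44 mm across, 55 mm tall. Origin at the middle of its underside.
- tip_box: Bystander: yellow box, 90 x 120 x 60 mm. Origin at the middle of its underside.
- dish: Bystander: flat blue dish, 90 mm across, 14 mm tall. Origin at the middle of its underside.
- beaker: Bystander: white cup, 56 mm across, 60 mm tall. Origin at the middle of its underside.

How it is judged:
On the way, in this order (a step that is already met when the one before it is completed fails the run):
1. the release bar is lifted until the pawl clears the strip (value of joint release above 0.0095 m), for 0.1 s.
2. the carriage is at the green tag with the pawl down in the notch there (value of joint release below 0.003 m and y of pawl in the frame of tag_green between -0.017 and 0.017 m), for 0.2 s.
At the end, for the whole second after the job is handed in: The carriage stands still in the notch at the green tag: the release bar is down to within 3 mm of its lowest position and the pawl is within 17 mm of the green tag's middle along the rail (all of step 2 and velocity of joint carriage between -0.01 and 0.01 m/s); the robot touches nothing.
It fails at once if the pawl is pressed on the strip with more than 14 N (contact force between rail and strip above 14 N).
It fails at once if another thing on the bench is shifted by more than 30 mm (distance of any of reagent, wash_bottle, pill_jar, tip_box, dish, beaker from where it was at the start of the episode above 0.03 m).
It also fails if it takes over 51 s, if anything falls off the work surface, if the arm or the gripper's body presses on something with over 40 N, if the wrist force passes 120 N, or if a joint passes its speed limit or range.

## Working session

There is one attempt and no reset: what is moved stays moved. The work goes in short steps, Python scripts to look and compute and a tool call to move; the robot and the scene stay as the last step left them, time stands still between calls to the robot, and variables do not carry over. Pictures are saved under pics/ and viewed, at most 10 in all, crops included, and the job is handed in when it is done.

Besides the shell and the picture viewer there is one more tool, called after "Request:" in YAML: its name, and indented under it one key for each argument. play_rows: Moves the arm, as the interface text tells. Its arguments: {"type":"object","properties":{"targets":{"type":"array","items":{"type":"array","items":{"type":"number"}}},"grip":{"type":"number"},"grip_force":{"type":"number"}},"required":["targets"]}

```bash
mkdir -p pics; python3 - <<'E'
from plant import *
import cv2,numpy as np
for n in("top","side"):
    c=read_camera(n);cv2.imwrite(f"pics/{n}0.png",c["image"]);np.savez(f"{n}0.npz",image=c["image"],mtx=c["mtx"],T=c["T"]);print(n,c["mtx"].round(1).tolist(),c["T"].round(3).tolist(),[k for k in c])
s=read_state();print(s["t"],s["tcp_pos"],s["eef_rot"],s["grip_width"])
E
```

```text
top [[500.5, 0.0, 278.3], [0.0, 500.5, 209.8], [0.0, 0.0, 1.0]] [[0.026, 0.996, -0.087, 0.421], [-1.0, 0.027, 0.009, -0.01], [0.012, 0.087, 0.996, 1.432], [0.0, 0.0, 0.0, 1.0]] ['image', 'mtx', 'T']
side [[385.8, 0.0, 275.7], [0.0, 385.8, 211.3], [0.0, 0.0, 1.0]] [[-0.995, 0.078, -0.068, 0.444], [-0.103, -0.657, 0.747, 0.759], [0.014, 0.75, 0.661, 0.761], [0.0, 0.0, 0.0, 1.0]] ['image', 'mtx', 'T']
0.1 [0.2487347  0.5179636  0.30181944] [ 2.22018260e-01  9.75042147e-01 -7.66311432e-04 -3.40432283e-04] 0.09211243976001872
```

View pics/top0.png

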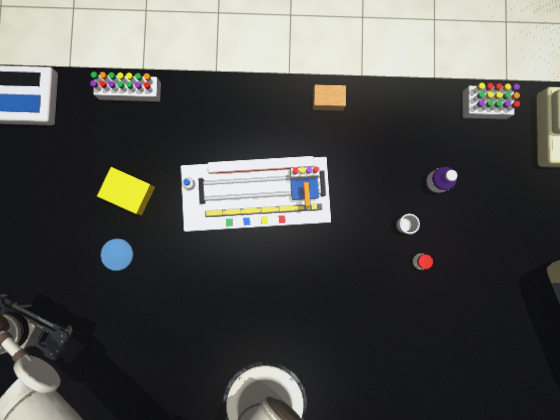

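View pics/side0.png

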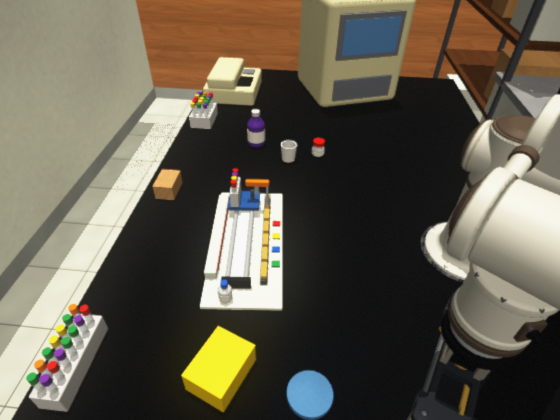

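The top view shows the rail's +y pointing to image left (world +y). The tags run green (229,222), blue, yellow, red (282,219), and the orange bar is near (308,195). I'll measure these next.

```bash
cat >h.py <<'E'
import cv2,numpy as np
def ray(c,uv):
    K,T=c["mtx"],c["T"]; d=np.array([(uv[0]-K[0,2])/K[0,0],-(uv[1]-K[1,2])/K[1,1],-1.])
    return T[:3,3],T[:3,:3]@d
def onz(c,uv,z):
    o,d=ray(c,uv); return o+d*(z-o[2])/d[2]
def proj(c,p):
    q=np.linalg.inv(c["T"])@np.r_[p,1]; K=c["mtx"]; return np.array([K[0,0]*q[0]/-q[2]+K[0,2],K[1,1]*q[1]/q[2]+K[1,2]])
def blobs(img,lo,hi,amin):
    m=cv2.inRange(cv2.cvtColor(img,cv2.COLOR_BGR2HSV),lo,hi)
    n,l,s,c=cv2.connectedComponentsWithStats(m)
    return [(c[i],s[i]) for i in range(1,n) if s[i,4]>=amin]
C={"green":((50,120,60),(80,255,255)),"blue":((100,120,60),(125,255,255)),"yellow":((24,120,90),(35,255,255)),"red":((0,170,90),(5,255,255)),"orange":((6,150,90),(17,255,255))}
E
python3 - <<'E'
from h import *
for n,roi in(("top",(180,150,335,235)),("side",(200,165,290,310))):
    c=dict(np.load(n+"0.npz")); x0,y0,x1,y1=roi
    for k,(a,b) in C.items():
        for ce,s in blobs(c["image"][y0:y1,x0:x1],a,b,12):
            uv=ce+[x0,y0]; print(n,k,uv.round(1),s.tolist(),"z18",onz(c,uv,.018).round(4)[:2],"z114",onz(c,uv,.112).round(4)[:2])
    if n=="top":
        m=cv2.inRange(c["image"],(130,130,130),(255,255,255)); m[:150]=0;m[240:]=0;m[:,:175]=0;m[:,340:]=0
        r=cv2.minAreaRect(cv2.findNonZero(m)); b=cv2.boxPoints(r); print(r,[onz(c,p,.012).round(3)[:2].tolist() for p in b])
E
```

```text
top green [228.5 222.1] [46, 69, 6, 7, 41] z18 [0.5055 0.1162] z114 [0.4999 0.1077]
top blue [186.1 181.6] [4, 29, 5, 6, 27] z18 [0.6175 0.2408] z114 [0.6044 0.2241]
top blue [303.8 188.1] [111, 28, 28, 22, 395] z18 [ 0.6083 -0.0946] z114 [ 0.5959 -0.089 ]
top blue [246.4 221.1] [64, 68, 6, 7, 40] z18 [0.5096 0.0659] z114 [0.5037 0.0608]
top yellow [301.8 169.7] [120, 17, 5, 6, 26] z18 [ 0.6611 -0.0878] z114 [ 0.6452 -0.0826]
top yellow [313.9 206.4] [131, 55, 6, 4, 21] z18 [ 0.5566 -0.1242] z114 [ 0.5475 -0.1167]
top yellow [250.6 210.4] [26, 56, 92, 10, 358] z18 [0.5403 0.055 ] z114 [0.5324 0.0506]
top yellow [263.6 219.9] [81, 67, 6, 7, 41] z18 [0.5143 0.0174] z114 [0.5081 0.0156]
top red [315.2 169.1] [134, 17, 4, 5, 15] z18 [ 0.6637 -0.1259] z114 [ 0.6476 -0.1182]
top red [294.9 170.2] [113, 18, 4, 5, 14] z18 [ 0.659  -0.0678] z114 [ 0.6431 -0.064 ]
top orange [305.8 201.5] [125, 44, 5, 13, 18] z18 [ 0.57   -0.1011] z114 [ 0.5601 -0.0951]
((255.04672241210938, 192.7470703125), (67.9923324584961, 147.33750915527344), 86.42366790771484) [[0.67, 0.263], [0.709, -0.158], [0.514, -0.
[... 453 characters left out ...]
062]
side yellow [276.  235.5] [73, 68, 7, 6, 38] z18 [0.5099 0.018 ] z114 [0.5016 0.1117]
side yellow [265.2 238.2] [64, 70, 4, 8, 22] z18 [0.5378 0.0317] z114 [0.526  0.1237]
side yellow [264.2 252.4] [63, 83, 4, 10, 28] z18 [0.5339 0.0832] z114 [0.5226 0.1687]
side yellow [263.6 268.5] [62, 97, 4, 13, 47] z18 [0.5287 0.1372] z114 [0.518  0.2158]
side red [234.9 169.2] [32, 3, 7, 4, 19] z18 [ 0.677  -0.2752] z114 [ 0.6476 -0.1444]
side red [232.7 182.9] [30, 15, 6, 7, 33] z18 [ 0.6704 -0.2004] z114 [ 0.6418 -0.0791]
side red [276.  222.8] [73, 56, 7, 5, 25] z18 [ 0.5152 -0.0322] z114 [0.5062 0.0679]
side orange [256.9 182.4] [45, 14, 25, 8, 191] z18 [ 0.5948 -0.2123] z114 [ 0.5758 -0.0894]
```

Green lies furthest out, at rail y +0.10. The rail yaw is about 0.0915 rad with its origin near (0.595, 0.024). I'll move above the green notch, aligned with the rail, for a close look.

Request:
play_rows:
  targets:
    - [0.03,-0.05,0,0.12]
    - [0.06,-0.1,0,0.24]
    - [0.1,-0.15,0,0.36]
    - [0.135,-0.2,0,0.48]
    - [0.17,-0.25,0,0.538]
  grip: 100

```text
t: 0.72
tcp_pos: [0.4196, 0.2664, 0.3024]
eef_rot: [-0.046, 0.999, -0.0, -0.0]
ft_force: [-0.1, 0.4, -0.2]
grip_width: 0.0919
grip_force: 0.0
```

Request:
play_rows:
  targets:
    - [0.03,-0.05,0,0]
    - [0.06,-0.1,0,0]
    - [0.09,-0.14,0,0]
    - [0.1,-0.15,0,0]
    - [0.1,-0.15,0,0]

```text
t: 1.35
tcp_pos: [0.5189, 0.1182, 0.3022]
eef_rot: [-0.045, 0.999, 0.0, -0.001]
ft_force: [-0.6, 0.3, 0.1]
grip_width: 0.0921
grip_force: 0.0
```

```bash
cat >>h.py <<'E'
def wrist(name):
    from plant import read_camera,read_state
    from scipy.spatial.transform import Rotation as R
    s=read_state(); c=read_camera("wrist"); W=np.eye(4); W[:3,:3]=R.from_quat(s["eef_rot"]).as_matrix(); W[:3,3]=s["tcp_pos"]
    c["T"]=W@c["tool_from_camera"]; cv2.imwrite(f"pics/{name}.png",c["image"]); np.savez(name+".npz",image=c["image"],mtx=c["mtx"],T=c["T"])
    print(s["t"],s["tcp_pos"].round(4),s["eef_rot"].round(4),s["ft_force"].round(1)); return c
E
python3 - <<'E'
from h import *
c=wrist("w1");print(c["tool_from_camera"].round(3).tolist(),c["mtx"].round(0).tolist())
E
```

```text
1.35 [0.5189 0.1182 0.3022] [-4.46e-02  9.99e-01  3.00e-04 -6.00e-04] [-0.6  0.3  0.1]
[[-0.0, 0.959, 0.284, 0.081], [1.0, 0.0, 0.0, 0.0], [0.0, 0.284, -0.959, -0.083], [0.0, 0.0, 0.0, 1.0]] [[328.0, 0.0, 283.0], [0.0, 328.0, 215.0], [0.0, 0.0, 1.0]]
```

View pics/w1.png

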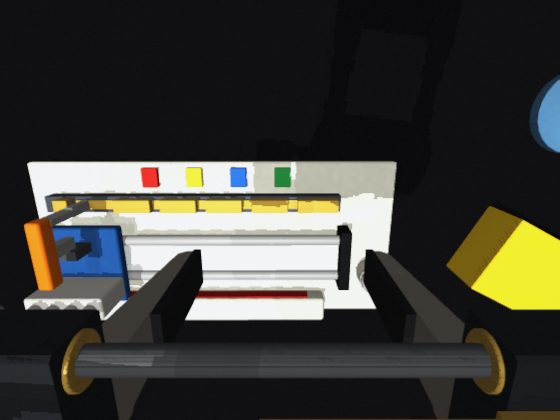

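The wrist view shows the tags (red 150, green 283 at row 177), the brass comb in rows 200-213 with gaps near columns 152, 199, 244 and 292, and the orange bar at (42,255). I'll measure the gaps.

```bash
python3 - <<'E'
from h import *
c=dict(np.load("w1.npz"));im=c["image"]
th=.0915;ex=np.array([np.cos(th),np.sin(th)]);ey=np.array([-np.sin(th),np.cos(th)])
T=[]
for k in("red","yellow","blue","green"):
    for ce,s in blobs(im[165:190,130:300],C[k][0],C[k][1] ,60): 
        p=onz(c,ce+[130,165],.018)[:2];T.append(p);print(k,(ce+[130,165]).round(1),p.round(4))
d=T[-1]-T[0];print("yaw",np.arctan2(-d[0],d[1]),np.linalg.norm(d))
for v in(201,204,207,210): print(v,"".join("%4d"%x for x in im[v,40:350,2][::2]))
g=T[-1]
for v in(204,208):
    r=im[v,:,2].astype(int)-im[v,:,0]
    e=np.where(np.diff((r>60).astype(int))!=0)[0]
    print(v,[(int(u),((onz(c,(u+.5,v),.04)[:2]-g)@ey*1000).round(1)) for u in e if 40<u<350])
print([onz(c,(240,v),.04)[:2].round(4).tolist() for v in(199,213)])
cv2.imwrite("pics/w1c.png",cv2.resize(im[155:300,20:360],None,fx=2.3,fy=2.3,interpolation=cv2.INTER_CUBIC))
for ce,s in blobs(im[200:300,0:80],*C["orange"],100):print("orange",ce+[0,200],s,onz(c,ce+[0,200],.114))
E
```

```text
red [149.7 176.9] [ 0.5153 -0.0322]
yellow [193.8 177. ] [0.511  0.0172]
blue [238. 177.] [0.5066 0.0668]
green [282. 177.] [0.5022 0.1161]
yaw 0.08832898957280645 0.14894404725873692
201  242 241 242  92  91  93 212 229 229 229 228 228 229 106  72  72  55  54 219 209 109  93  84  76 104 168 169 168 168 169 168 168 169 228 237 237 234 233 233 233 233 233 233 233 233 233 234 233 233 233 233 233 234 233 190  72 137 224 237 238 233 233 233 234 233 234 233 233 233 233 233 233 234 233 234 233 233 214  74 170 238 238 238 234 233 233 233 233 233 233 233 233 234 233 233 234 233 233 234 234 234 125 227 238 238 178 177 175 176 176 174 176 176 176 177 176 176 176 177 176 176 176 176 222 189 242 242 242 242 213 229 229 229 161 161 160 233 233 232 229 229 229 229 229 229 190 162 162 161 140 129 242 242 242 242
204  242 242 242 146  93  93 201 241 242 241 242 241 241 170  72  73  70  74  74  71  62  60  59  58  61 156 172 172 172 173 172 174 174 230 242 242 242 242 242 242 242 242 242 242 242 242 242 242 242 242 242 242 242 242 225  74 111 230 242 242 242 242 242 242 242 242 242 243 242 242 242 24
[... 1396 characters left out ...]
242 242 242 242 242 242 242 242 242 242 242 242 242 242 242 242 114 100  96  93  93 231 242 242 242 242 242 242 242 242 242 242 242 242 242 242 242 243 242 242 242 193 223 243 242 242 242
204 [(51, np.float64(-249.9)), (66, np.float64(-233.6)), (88, np.float64(-209.8)), (149, np.float64(-143.7)), (151, np.float64(-141.5)), (195, np.float64(-93.8)), (196, np.float64(-92.7)), (338, np.float64(61.2))]
208 [(52, np.float64(-249.7)), (63, np.float64(-237.7)), (89, np.float64(-209.5)), (149, np.float64(-144.2)), (151, np.float64(-142.0)), (338, np.float64(61.4))]
[[0.5262, 0.0728], [0.5419, 0.0736]]
orange [ 46.15504512 252.36259229] [  24   19   39   72 1219] [ 0.57142466 -0.08818062  0.114     ]
```

View pics/w1c.png

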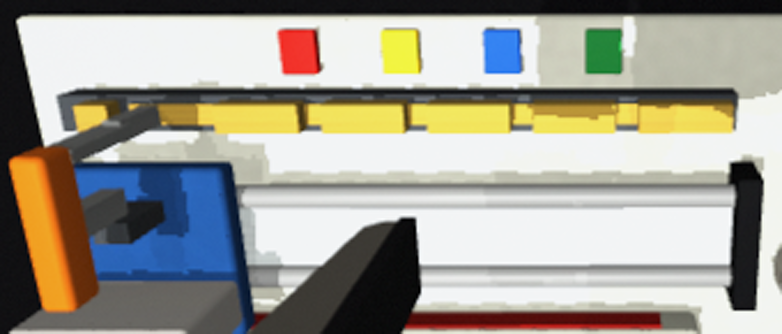

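The green notch appears to be about +11 mm along the rail from the tag, and the bar is expected at about (0.580, -0.098). I'll move over it.

Request:
play_rows:
  targets:
    - [0.015,-0.055,0,0]
    - [0.03,-0.11,0,0]
    - [0.048,-0.165,-0.02,0]
    - [0.061,-0.216,-0.04,0]
    - [0.061,-0.216,-0.052,0]

```text
t: 2.02
tcp_pos: [0.5798, -0.0987, 0.2494]
eef_rot: [-0.044, 0.999, 0.0, -0.001]
ft_force: [-0.5, 1.1, -0.3]
grip_width: 0.092
grip_force: 0.0
```

```bash
python3 - <<'E'
from h import *
c=wrist("w2")
for n in ("side","top"):
    from plant import read_camera
    s=read_camera(n);np.savez(n+"1.npz",image=s["image"],mtx=s["mtx"],T=s["T"])
E
```

```text
2.025 [ 0.5798 -0.0987  0.2494] [-4.41e-02  9.99e-01  2.00e-04 -6.00e-04] [-0.5  1.1 -0.3]
```

View pics/w2.png

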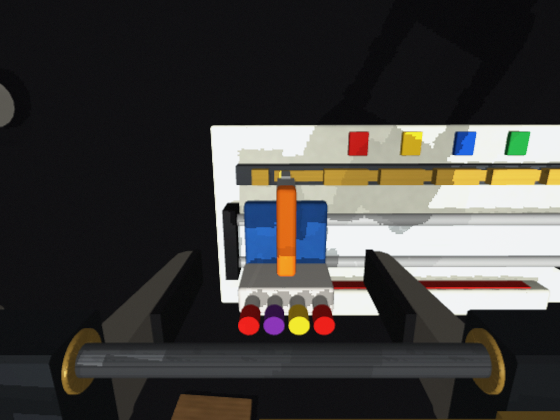

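The view shows the bar spanning columns 277-296 and rows 185-275, almost centred between the fingers. The notches are sharper here.

```bash
python3 - <<'E'
from h import *
c=dict(np.load("w2.npz"));im=c["image"]
for ce,s in blobs(im[150:300,250:320],*C["orange"],100):
    x,y,w,h,_=s+[250,150,0,0,0]; print("bar",x,y,w,h)
    for v in(y,y+h*.5,y+h): print(v,[onz(c,(u-.5,v),.114)[:2].round(4).tolist() for u in(x,x+w)])
th=.089;ey=np.array([-np.sin(th),np.cos(th)])
T={}
for k in("red","yellow","blue","green"):
    for ce,s in blobs(im[125:160,330:545],C[k][0],C[k][1],60):
        T[k]=onz(c,ce+[330,125],.018)[:2];print(k,ce+[330,125],T[k].round(4))
r=T["red"]
for v in(172,176,180,183):
    g=cv2.cvtColor(im,cv2.COLOR_BGR2HSV)[v]
    b=im[v].astype(int); m=((b[:,2]-b[:,0])>110)&(g[:,1]>150)
    e=np.where(np.diff(m.astype(int))!=0)[0]
    print(v,[(int(u),float(((onz(c,(u+.5,v),.04)[:2]-r)@ey*1000).round(1))) for u in e if 240<u])
E
```

```text
bar 276 185 20 91
185 [[0.543, -0.1067], [0.5418, -0.0932]]
230.5 [[0.5753, -0.104], [0.5741, -0.09]]
276 [[0.6105, -0.1011], [0.6092, -0.0866]]
red [357.98372093 142.90697674] [ 0.5156 -0.0334]
yellow [411.72076372 143.11933174] [0.5113 0.0167]
blue [463.91719745 142.97027601] [0.5069 0.0654]
green [517.09473684 143.10947368] [0.5027 0.1151]
172 [(251, -98.4), (267, -84.1), (274, -77.9), (280, -72.5), (290, -63.6), (322, -35.0), (324, -33.2), (376, 13.2), (381, 17.7), (431, 62.3), (437, 67.7), (486, 111.4), (492, 116.8), (540, 159.7), (548, 166.8)]
176 [(251, -98.5), (267, -84.2), (274, -77.9), (279, -73.4), (290, -63.6), (322, -34.9), (323, -34.0), (376, 13.5), (381, 18.0), (430, 61.9), (436, 67.3), (485, 111.2), (491, 116.6), (539, 159.6), (547, 166.7)]
180 [(252, -97.7), (267, -84.2), (274, -77.9), (276, -76.1), (295, -59.0), (322, -34.8), (323, -33.9), (376, 13.8), (380, 17.4), (430, 62.3), (436, 67.7), (439, 70.4), (440, 71.3), (445, 75.8), (446, 76.7), (484, 110.9), (491, 117.2), (538, 159.5), (546, 166.7)]
183 [(251, -98.7), (267, -84.2), (323, -33.8), (366, 5.0), (380, 17.6), (422, 55.5), (436, 68.1), (478, 106.0), (490, 116.8), (533, 155.6), (546, 167.3)]
```

The bar top centre is at about (0.576, -0.097), giving a carriage value of about 0.011, which agrees with the given range. The green notch sits about +11 mm from the tag, so the travel should be about 0.230. I'll descend and pinch.

Request:
play_rows:
  targets:
    - [-0.003,0.002,-0.02,0]
    - [-0.003,0.002,-0.04,0]
    - [-0.003,0.002,-0.06,0]
    - [-0.003,0.002,-0.077,0]
    - [-0.003,0.002,-0.077,0]

```text
t: 2.8
tcp_pos: [0.5763, -0.0943, 0.1728]
eef_rot: [-0.046, 0.999, 0.001, -0.001]
ft_force: [0.5, -0.8, 0.3]
grip_width: 0.092
grip_force: 0.0
```

Request:
play_rows:
  targets:
    - [0,0,0,0]
    - [0,0,0,0]
    - [0,0,0,0]
    - [0,0,0,0]
    - [0,0,0,0]
  grip: 0
  grip_force: 25

```text
t: 3.42
tcp_pos: [0.577, -0.0958, 0.1737]
eef_rot: [-0.045, 0.999, -0.0, 0.0]
ft_force: [-0.0, -0.3, 0.4]
grip_width: 0.044
grip_force: 0.0
```

Request:
play_rows:
  targets:
    - [0,0,0,0]
    - [0,0,0,0]
    - [0,0,0,0]
    - [0,0,0,0]
    - [0,0,0,0]

```text
t: 4.05
tcp_pos: [0.577, -0.0959, 0.1737]
eef_rot: [-0.045, 0.999, -0.0, 0.0]
ft_force: [-0.1, -1.9, -0.6]
grip_width: 0.0137
grip_force: 25.0
```

Request:
play_rows:
  targets:
    - [0,0,0.003,0]
    - [0,0,0.007,0]
    - [0,0,0.011,0]
    - [0,0,0.014,0]
    - [0,0,0.014,0]

```text
t: 4.68
tcp_pos: [0.5769, -0.0957, 0.1878]
eef_rot: [-0.045, 0.999, -0.0, -0.0]
ft_force: [3.8, -2.3, -7.6]
grip_width: 0.014
grip_force: 25.0
```

```bash
python3 - <<'E'
from h import *
from plant import *
c=dict(np.load("side1.npz"));s=read_camera("side")
for i in(c["image"],s["image"]):print([(a.round(2),b.tolist()) for a,b in blobs(i[165:200,235:285],*C["orange"],30)])
print([proj(s,np.array([.576,-.097,z])).round(1) for z in(.105,.119)])
E
```

```text
[(array([21.75, 17.46]), [10, 14, 25, 8, 190])]
[(array([29.89, 14.61]), [26, 11, 9, 7, 46]), (array([14. , 14.5]), [10, 12, 9, 6, 52])]
[array([257.2, 182.8]), array([257.1, 178.8])]
```

The bar is up about 14 mm, with an Fz of -7.6 N. Sliding along the rail to a few mm short of the notch.

Request:
play_rows:
  targets:
    - [-0.001,0.011,0,0]
    - [-0.0028,0.031,0,0]
    - [-0.005,0.056,0,0]
    - [-0.0075,0.084,0,0]
    - [-0.01,0.112,0,0]

```text
t: 5.35
tcp_pos: [0.5667, 0.0175, 0.1876]
eef_rot: [-0.045, 0.999, -0.0, -0.0]
ft_force: [4.6, -1.6, -8.1]
grip_width: 0.0137
grip_force: 25.0
```

Request:
play_rows:
  targets:
    - [-0.0025,0.028,0,0]
    - [-0.005,0.056,0,0]
    - [-0.0075,0.084,0,0]
    - [-0.0092,0.103,0,0]
    - [-0.0099,0.111,0,0]

```text
t: 5.98
tcp_pos: [0.5567, 0.1283, 0.1876]
eef_rot: [-0.046, 0.999, -0.0, -0.0]
ft_force: [2.9, -3.1, -7.3]
grip_width: 0.0138
grip_force: 25.0
```

```bash
python3 - <<'E'
from h import *
from plant import *
c=wrist("w3");print(read_state()["grip_width"])
cv2.imwrite("pics/w3c.png",cv2.resize(c["image"][100:300,160:420],None,fx=3,fy=3,interpolation=cv2.INTER_CUBIC))
E
```

```text
5.975 [0.5567 0.1283 0.1876] [-4.57e-02  9.99e-01 -2.00e-04 -2.00e-04] [ 2.9 -3.1 -7.3]
0.013026811487394993
```

View pics/w3c.png

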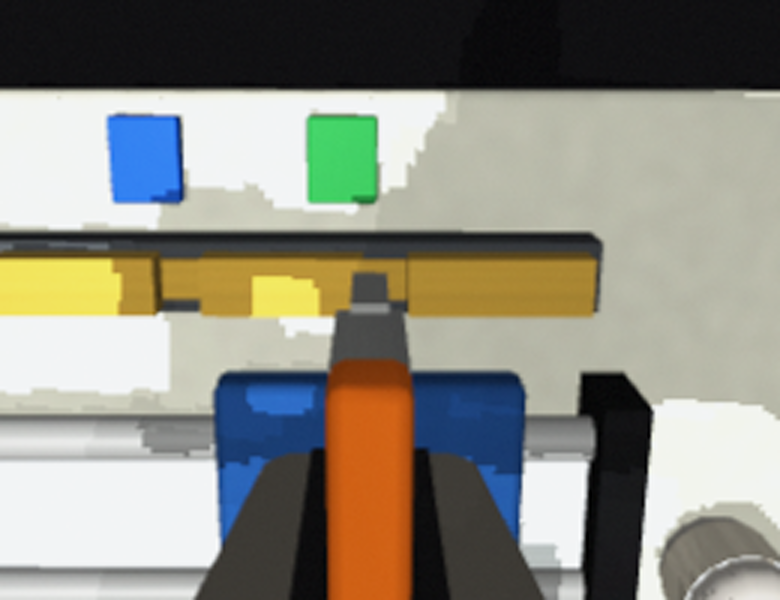

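The view shows the pawl at crop columns 352-388 and the green notch at about 361-407. The pawl is therefore roughly 3.5 mm short. I'll shift, lower slightly, then open a little.

Request:
play_rows:
  targets:
    - [-0.0001,0.0012,0,0]
    - [-0.0002,0.0025,0,0]
    - [-0.0003,0.0037,0,0]
    - [-0.0003,0.0037,-0.0015,0]
    - [-0.0003,0.0037,-0.003,0]

```text
t: 6.65
tcp_pos: [0.5566, 0.1306, 0.1845]
eef_rot: [-0.045, 0.999, -0.0, -0.0]
ft_force: [0.6, -2.3, -7.6]
grip_width: 0.0137
grip_force: 25.0
```

Request:
play_rows:
  targets:
    - [0,0,0,0]
    - [0,0,0,0]
    - [0,0,0,0]
    - [0,0,0,0]
    - [0,0,0,0]
  grip: 20

```text
t: 7.28
tcp_pos: [0.5568, 0.131, 0.1848]
eef_rot: [-0.045, 0.999, 0.0, 0.0]
ft_force: [-0.6, 0.6, 0.4]
grip_width: 0.0185
grip_force: 0.0
```

```bash
python3 - <<'E'
from h import *
from plant import *
c=wrist("w4");print(read_state()["grip_width"])
cv2.imwrite("pics/w4c.png",cv2.resize(c["image"][100:300,160:420],None,fx=3,fy=3,interpolation=cv2.INTER_CUBIC))
E
```

```text
7.275 [0.5568 0.131  0.1848] [-4.51e-02  9.99e-01  0.00e+00  1.00e-04] [-0.6  0.6  0.4]
0.018301605298978525
```

View pics/w4c.png

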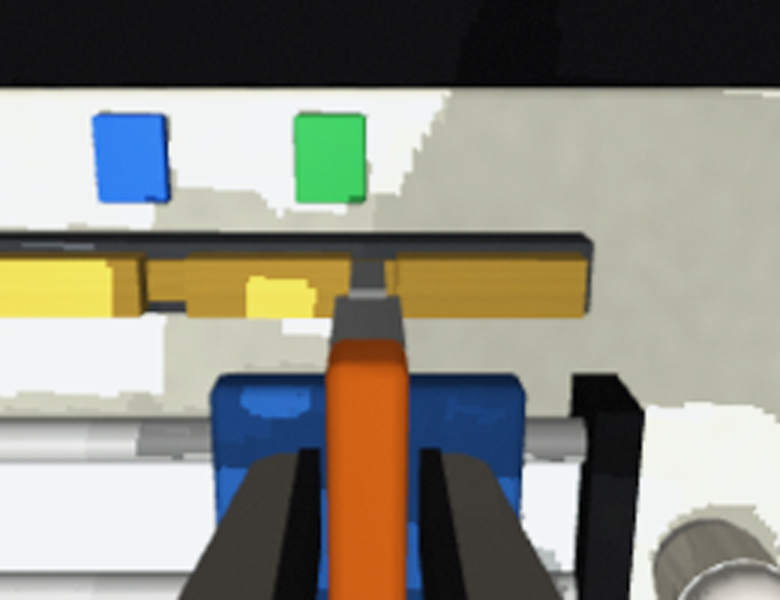

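The bar has visibly descended, and the pawl (352-385) is inside the notch (350-396). I'll check the height by projection.

```bash
python3 - <<'E'
from h import *
ey=np.array([-.089,.996]);ex=np.array([.996,.089])
for n in("w2","w3","w4"):
    c=dict(np.load(n+".npz"));im=c["image"]
    b=max(blobs(im[150:310,255:315],*C["orange"],50),key=lambda t:t[1][4])[1]
    y=b[1]+150; m=cv2.inRange(cv2.cvtColor(im,cv2.COLOR_BGR2HSV),*C["orange"])[y+5:y+25,255:315]
    w=(m>0).sum(1).mean(); 
    # bar -x end: known along-rail-x distance from red/green tags line = 0.083-0.025-0.033=0.025 
    g=np.array([.503,.116]); 
    s=-.2186 if n=="w2" else (c["T"][:2,3]-g)@ey
    for z in(.114,.116,.123,.128):
        p=g+ex*.025+ey*s; print(n,"row",y,"width",w.round(2),"z",z,"predict",proj(c,np.r_[p,z]).round(1))
E
```

```text
w2 row 185 width 19.1 z 0.114 predict [285.5 192.2]
w2 row 185 width 19.1 z 0.116 predict [285.5 192.9]
w2 row 185 width 19.1 z 0.123 predict [285.6 195.2]
w2 row 185 width 19.1 z 0.128 predict [285.7 197. ]
w3 row 220 width 28.5 z 0.114 predict [282.8 224.5]
w3 row 220 width 28.5 z 0.116 predict [282.8 225.7]
w3 row 220 width 28.5 z 0.123 predict [282.8 230.4]
w3 row 220 width 28.5 z 0.128 predict [282.8 234. ]
w4 row 213 width 26.6 z 0.114 predict [282.8 225.5]
w4 row 213 width 26.6 z 0.116 predict [282.8 226.8]
w4 row 213 width 26.6 z 0.123 predict [282.8 231.6]
w4 row 213 width 26.6 z 0.128 predict [282.8 235.3]
```

Comparing bar width and end row shows the bar dropped about 14 mm, so it is fully down in the notch. Opening and withdrawing.

Request:
play_rows:
  targets:
    - [0,0,0,0]
    - [0,0,0,0]
    - [0,0,0,0]
    - [0,0,0,0]
    - [0,0,0,0]
  grip: 60

```text
t: 7.95
tcp_pos: [0.5568, 0.131, 0.1847]
eef_rot: [-0.045, 0.999, 0.0, 0.0]
ft_force: [-1.1, -0.0, -0.4]
grip_width: 0.0551
grip_force: 0.0
```

Request:
play_rows:
  targets:
    - [0,0,0.02,0]
    - [0,0,0.05,0]
    - [0,0,0.08,0]
    - [0,0,0.1,0]
    - [0,0,0.1,0]

```text
t: 8.57
tcp_pos: [0.5577, 0.131, 0.2866]
eef_rot: [-0.045, 0.999, -0.0, 0.002]
ft_force: [-0.1, -1.1, -0.2]
grip_width: 0.0555
grip_force: 0.0
```

```bash
python3 - <<'E'
from h import *
c=wrist("w5")
cv2.imwrite("pics/w5c.png",cv2.resize(c["image"][100:320,160:420],None,fx=2.7,fy=2.7,interpolation=cv2.INTER_CUBIC))
E
```

```text
8.575 [0.5577 0.131  0.2866] [-0.0451  0.999  -0.      0.002 ] [-0.1 -1.1 -0.2]
```

View pics/w5c.png

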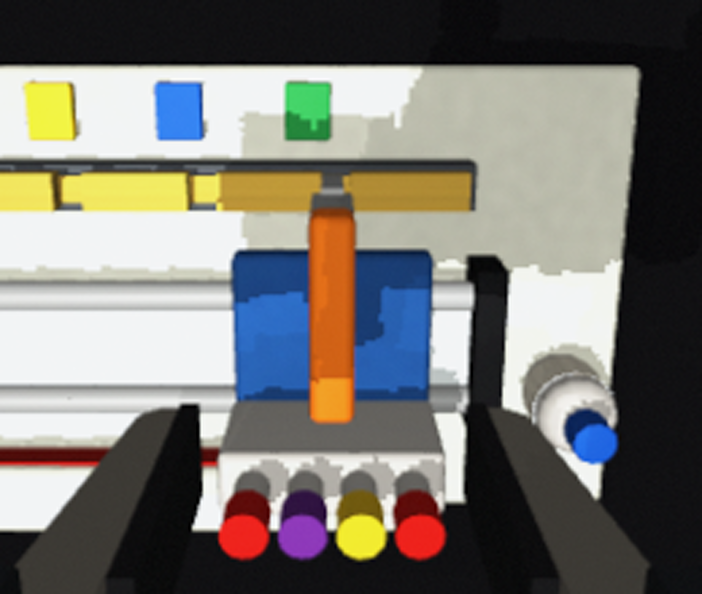

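The pawl sits inside the notch at crop (333,190), just beyond the green tag. The bar is down, the reagent bottle is standing and the gripper is clear. Handing in.

```bash
python3 -c "
from plant import *
print(close_job())"
```

```text
the job is handed in; nothing more can be done
None
```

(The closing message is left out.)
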